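# Dock a plug-tray carrier on the drip stand and lock it

## Robot

A 6-joint arm with a two-finger parallel gripper is mounted at the origin on a cart in front of the work surface, level with it; the furniture and walls round the work are solid. World frame = base frame: x ahead of the robot, y to its left, z up, the work surface at z = 0. Lengths are in mm, angles in rad, forces in N, time in s.
With the tool pointing down it reaches from about 325 to 775 mm from the base axis. Payload 5.5 kg.
Tool frame: the origin (TCP) lies at the very end of the fingers, on their centre line; the grasp point (between the pads) lies 19 mm behind it (env.tcp_to_grasp is the distance from the TCP to the grasp point, in mm); z points along the fingers, y is the line along which they close (so a half turn about z gives the same grasp; the last joint's range is limited). The gripper opens to 85 mm and grips with 20 to 120 N. Pads are 22 mm wide; open, the fingers measure 114 mm over their backs; the gripper's body (76 mm by 85 mm) begins 54 mm behind the grasp point. The pads swing forward as they close: fully open they stand 13 mm farther back than shut.
Start: joints at [1.079, 0.091, 1.231, -0, 1.82, -0.057], TCP at [252.744, 544.185, 231.275] pointing down, gripper open.
Joint ranges: [-2.87, 2.87], [-0.86, 2.18], [0.17, 2.46], [-1.51, 4.65], [0.06, 2.69], [-2.65, 2.65]. Speed limits (rad/s): [2.57, 2.57, 3.01, 3.14, 3.14, 3.14].

## Interface

Orientations are given as a unit quaternion [x, y, z, w].
In Python, from workcell import env, cams, ticket gives the robot as it stands.
- The arm moves only by the tool jog_arm, never from a script. Its argument "rows" is a list of rows, each an object of numbers: "tx", "ty", "tz": the shift along the tool's x, y, z in mm; "ax", "ay", "az": the turn, a rotation vector about the tool's x, y, z in degrees; "grip": the opening, from 0 (shut) to 1 (fully open). In form: [{"tx": .., "ty": .., "tz": .., "ax": .., "ay": .., "az": .., "grip": ..}, ...]. A call has 1 to 12 rows; each row is the pose to reach, as a shift and turn from the pose commanded when the call began, along the tool's axes at that moment; what a row does not reach only later rows make up. A row lasts 1/12 s, in which the tool goes at most 41.7 mm and 7.16 degrees, less where a joint would pass 70% of its speed; a pose out of reach is approached as far as the arm can. A call with a gripper value outside its range is refused whole. The fingers move at their own pace and stop on an object; "grip_force" is the grip in N (left out, the last holds). Time passes only in rows, so rows that repeat a pose let the fingers close. It gives the time, the measured TCP pose, the force, the opening and the grip force at its end, in the units of the state.
- env.get_state(): the state, without advancing time (a new reading comes with each control period).
- cams.camera(name): name is "scene" or "top" or "wrist"; returns the picture (420x560x3 uint8, red, green, blue); there is no depth.
- cams.camera_model(name): a dict with "camera_matrix" (3x3 intrinsics, pixels), "k1" (the pictures are not rectified: a ray, as slopes to the right and down, at radius r is drawn at 1 + k1 r^2 times it, then the intrinsics apply), "rvec" (rotation vector, rad) and "tvec" (3), from world to camera coordinates, as OpenCV has them; the wrist camera has in their place "T_tool_cam" (4x4, takes a point from camera to tool coordinates, whose origin is the TCP and whose axes are the flange's). Camera axes: x right, y down, z forward; pixel columns grow to the right and rows downward; lengths in mm; the calibration is good to about 2 mm. A picture is of the moment at which its call begins: read the wrist's pose just before it. camera_model takes no time and is no camera call.
- ticket.job_done(): hands the job in; it is judged then, once.
The state is a dict: "t": time; "joint_pos": joint angles; "qd": joint speeds; "joint_torque": joint torques, N m; "tool_pos": TCP position; "tool_rot": TCP orientation; "wrist_force": force on the tool from outside, world axes, zero at the start; "ft_torque": the same for the moment, N m; "gripper_width": finger opening in mm; "gripper_force": force on a finger pad.
Only numpy, scipy, OpenCV 4.12 (cv2) and the standard library are available. Lean on these libraries where they do the work, as an engineer would, in place of code of your own. Each camera call takes 0.05 s, during which the arm holds its last target. There are 200 camera calls.

## Task

The carrier with the plug tray is standing part-way along the drip stand. Push it by its turned-up end along the two rails until you feel both cross bars drop into their notches, then swing the turn catch fully across the carrier's edge so that it cannot lift out. Push gently, with a fingertip only: grip and lift nothing, and leave the things round the stand where they are.

Things in the scene. Friction and masses are not known exactly. Their poses are not given: they have to be found in the camera images.
- stand: Drip stand, fixed: two upright aluminium rail plates over a white drip pan. Origin on the bench top below the carrier's right place. Stand x runs across the rails, away from the robot (within 20 degrees); y along them, the way to push, to the robot's left; z up. Rails 10 mm thick, at x = -75 and +75, from y = -225 to +155, top edge z = 60 mm.
- notch (a point): Top middle of one notch (stand x = -75, y = +80, z = 60 mm). Each rail's top edge has two such notches, 22 mm long and 8 mm deep, centred at stand y = -80 and +80 mm: four in all, and the carrier's two cross bars drop into them together. Their walls are upright and stop the carrier firmly.
- carrier: Loose carrier: grey board 200 (x) x 240 (y) x 8 mm with a black 24-cell plug tray fixed on it, 0.5 to 0.95 kg. Origin: board's centre, at the underside of its cross bars; axes as the stand's. Starts 55 to 120 mm short (origin at stand y = -55 to -120, z = 60 mm); in place: y = 0 (3 mm play either way), z = 52 mm. It slides with 1.5 to 4 N.
- cross_bar (a point): Middle of the underside of the carrier's leading cross bar (carrier y = +80 mm); the trailing one is at y = -80. Bars 16 mm wide, 10 mm high, 184 mm long: they carry the carrier on the rails' top edges. Two strips under the board run between the rails with about 2 mm of play to each side.
- tray_top (a point): Middle of the plug tray's top, 60 mm above the carrier's origin. The tray covers carrier x = -40 to +90, y = -111 to +85 mm. The board's top is 18 mm above the origin and bare over a margin 60 mm wide along the robot's side.
- carrier_push (a point): Where to push: middle of the carrier's trailing end (carrier x = 0, y = -120 mm), at the height of the board's top. The end is turned up into a flange, carrier x = -65 to +85 mm, 7 mm thick, outer face at carrier y = -120 and flush with the board's edge below, reaching 24 mm above the board's top, the tray close behind.
- end_plate (a point): Top middle of the cross plate that closes the rails' far end: stand y = 148 to 156 mm, top at z = 90 mm. A carrier pushed past its notches would meet it 28 mm beyond its right place.
- catch_post (a point): Axis of the turn catch's upright post, at its top (stand x = -124, y = +30, z = 72.5 mm), on the robot's side of the stand. Post 14 mm thick. A flat steel bar, 14 mm wide and 6 mm thick, turns on top of it.
- catch (a joint): Angle of the turn catch, rad. 0 = open, bar pointing along stand -y beside the carrier (starts at 0 to 0.18); pi/2, its stop = closed, bar pointing along stand +x, 2.5 mm above the margin of the seated board. It closes counterclockwise seen from above, with about 1.3 N of friction at the tab, and stays where it is left. A carrier not yet dropped blocks it from about 0.35 on.
- catch_tab (a point): Top of the catch's finger tab: an upright black square pin, 12 x 12 mm, with rounded edges, 46 mm from the post's axis, its top at z = 101.5 mm over the bench; it stands 23 mm above the bar. Pressing at once on its pushed face and on the face behind that counts as gripping it.
- sample_cup_0: Bystander, loose: lidded round sample cup, 54 mm across, 28 mm high, beside the rail on the side away from the robot. Origin: centre of its underside.
- sample_cup_1: Bystander, loose: a second lidded sample cup, 54 mm across, 28 mm high, next to the first. Origin: centre of its underside.
- label_box: Bystander, loose: small carton, 61x88 mm, 46 mm high, beside the rail on the side away from the robot. Origin: centre of its underside.
- dibber: Bystander, loose: pointed wooden dibber lying flat, 28x138 mm, 28 mm high, on the robot's side of the stand. Origin: centre of its underside.
- timer: Bystander, loose: flat bench timer, 64x70 mm, 21 mm high, on the robot's side of the stand. Origin: centre of its underside.

How it is judged:
By the outcome, as a careful person would: the job done as asked, in the order asked, and still so for the second after the job is handed in, with the robot touching nothing.
It also fails if it takes over 48 s, if anything falls off the work surface, if the arm or the gripper's body presses on something with over 40 N, if the wrist force passes 120 N, or if a joint passes its speed limit or range.

## Working session

There is one attempt and no reset: what is moved stays moved. The work goes in short steps, Python scripts to look and compute and a tool call to move; the robot and the scene stay as the last step left them, time stands still between calls to the robot, and variables do not carry over. Pictures are saved under pics/ and viewed, at most 10 in all, crops included, and the job is handed in when it is done.

Besides the shell and the picture viewer there is one more tool, called after "Emit:" as a command line: name --argument value ..., lists and objects as JSON in quotes. jog_arm: Moves the arm, as the interface text tells. Its arguments: {"type":"object","properties":{"rows":{"type":"array"},"grip_force":{"type":"number"}},"required":["rows"]}

```bash
mkdir -p pics; ls
python3 - <<'E'
from workcell import env,cams
import cv2,numpy as np
s=env.get_state();print(s)
for n in("scene","top"):
    im=cams.camera(n);cv2.imwrite(f"pics/{n}0.png",im[:,:,::-1])
    m=cams.camera_model(n);print(n,{k:np.round(v,4).tolist() for k,v in m.items()})
m=cams.camera_model("wrist");print({k:np.round(v,4).tolist() for k,v in m.items()})
E
```

```text
pics
{'t': 0.0, 'joint_pos': array([ 1.07927467e+00,  9.18772622e-02,  1.23189543e+00, -2.07238066e-05,
        1.81976815e+00, -5.66994385e-02]), 'qd': array([-0.00083902,  0.00196711,  0.00102749, -0.00040249,  0.00191343,
        0.00026991]), 'joint_torque': array([-1.20640170e-04, -4.58747113e+01, -4.18012869e+01, -8.56272459e-05,
        1.20992842e-02, -4.05473372e-06]), 'tool_pos': array([252.62753862, 543.92159662, 230.13444325]), 'tool_rot': array([ 2.15704785e-01,  9.76458139e-01, -9.40442306e-04, -2.54007208e-04]), 'wrist_force': array([-0.37272087,  0.70232516, -0.38056423]), 'ft_torque': array([0.00594619, 0.09065363, 0.00557461]), 'gripper_force': 0.0, 'gripper_width': 85.31819589394507}
scene {'camera_matrix': [[500.2339, 0.0, 278.3494], [0.0, 500.2339, 208.6924], [0.0, 0.0, 1.0]], 'k1': -0.0827, 'rvec': [2.2134, -0.9504, 0.3965], 'tvec': [-339.1141, 405.0876, 676.8333]}
top {'camera_matrix': [[407.7593, 0.0, 285.6105], [0.0, 407.7593, 208.7421], [0.0, 0.0, 1.0]], 'k1': -0.0127, 'rvec': [2.1244, -2.1731, 0.127], 'tvec': [82.1004, 564.2387, 894.6393]}
{'camera_matrix': [[289.6908, 0.0, 281.9159], [0.0, 289.6908, 208.4112], [0.0, 0.0, 1.0]], 'k1': -0.0354, 'T_tool_cam': [[0.0001, -0.9592, -0.2827, 71.9243], [1.0, 0.0, 0.0003, -0.7134], [-0.0003, -0.2827, 0.9592, -142.3388], [0.0, 0.0, 0.0, 1.0]]}
```

View pics/scene0.png

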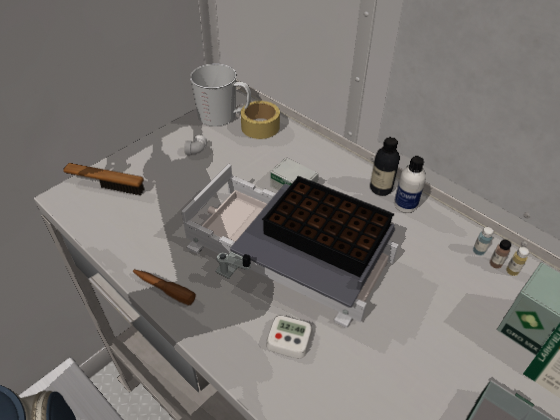

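View pics/top0.png

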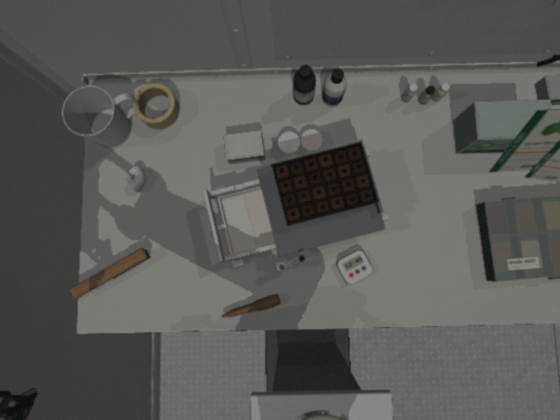

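The views show the stand around top (210-385, 140-260), with the end plate at (215,225), the catch post at about (281,267) and the black tab at about (302,258). I'll enlarge both for exact pixels.

Run:
```python
import cv2,numpy as np
def crop(f,x0,y0,w,h,k,o):
    im=cv2.imread(f)[y0:y0+h,x0:x0+w]
    im=np.clip(255*(im/255.)**.6,0,255).astype(np.uint8)
    im=cv2.resize(im,None,fx=k,fy=k,interpolation=cv2.INTER_CUBIC)
    for i in range(0,w,20): cv2.putText(im,str(x0+i),(i*k,8),0,.3,(0,255,255)); cv2.line(im,(i*k,10),(i*k,16),(0,255,255))
    for i in range(0,h,20): cv2.putText(im,str(y0+i),(0,i*k+4),0,.3,(0,255,255)); cv2.line(im,(22,i*k),(28,i*k),(0,255,255))
    cv2.imwrite(o,im)
crop("pics/top0.png",200,130,198,150,4,"pics/topc.png")
crop("pics/scene0.png",175,160,240,180,3,"pics/scenec.png")
```

```text
(no output)
```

View pics/topc.png

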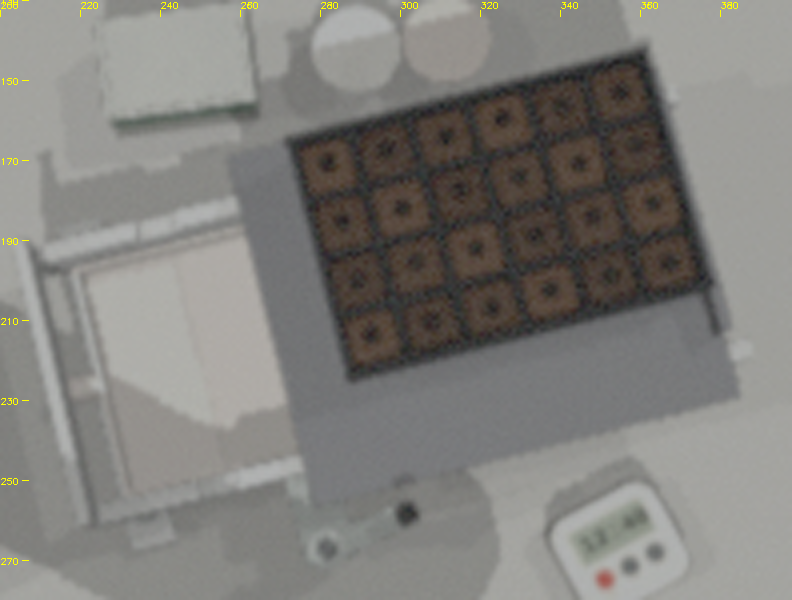

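View pics/scenec.png

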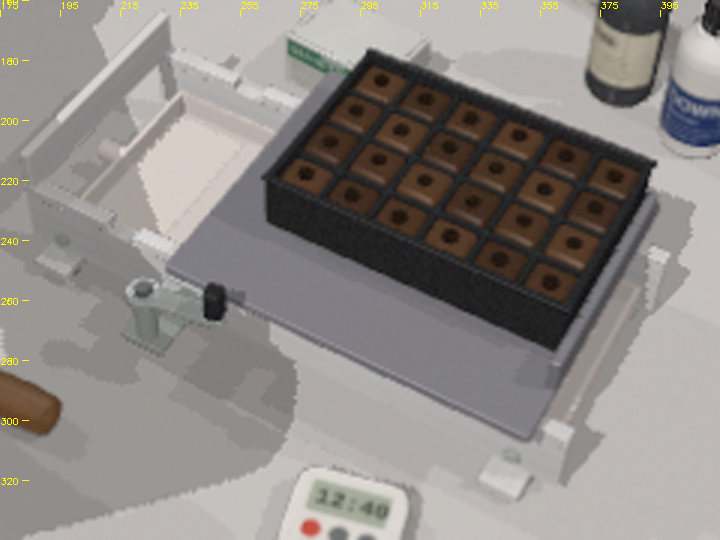

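```bash
cat > geo.py <<'E'
import numpy as np,cv2,json
from scipy.optimize import least_squares
from scipy.spatial.transform import Rotation as R
from workcell import env,cams
M={n:cams.camera_model(n) for n in("scene","top")}
def proj_c(P,m):  # camera coords
    d=np.array([m["k1"],0,0,0,0.]);return cv2.projectPoints(np.array(P,float).reshape(-1,3),np.zeros(3),np.zeros(3),np.array(m["camera_matrix"]),d)[0][:,0]
def proj(P,n):
    m=M[n];P=np.atleast_2d(P)@R.from_rotvec(m["rvec"]).as_matrix().T+m["tvec"];return proj_c(P,m)
def tri(obs):
    return least_squares(lambda X:np.concatenate([(proj(X,n)-uv).ravel() for n,uv in obs]),[550,0,50]).x
def rz(a):return R.from_euler("z",a).as_matrix()
E
cat > fit.py <<'E'
from geo import *
T={"bTR":(385,229.5),"bLR":(278.2,256.7),"bLF":(257,169.5),"tLF":(272,164.8),"tTF":(361.2,141.8),"tTR":(378,202),"tLR":(287.5,225.2),"post":(281.5,267),"tab":(301.5,258)}
S={"bTR":(351.7,306.3),"bLR":(231,248.7),"tLF":(298.3,177.3),"tTF":(393.3,214.3),"tTR":(365.7,262.7),"tLR":(264,220),"post":(222.7,256.3),"tab":(246.3,256),"eR":(183,211.7),"eF":(230,165)}
for k in T:
    if k in S:print(k,tri([("top",T[k]),("scene",S[k])]).round(1))
C={"bTR":(-100,-120,18),"bLR":(-100,120,18),"bLF":(100,120,18),"tLF":(90,85,60),"tTF":(90,-111,60),"tTR":(-40,-111,60),"tLR":(-40,85,60)}
def model(p):
    x,y,a,s,dx,th=p;o={k:np.array(v)+[dx,s,60] for k,v in C.items()}
    o["post"]=np.array([-124,30,78.5]);o["tab"]=np.array([-124+46*np.sin(th),30-46*np.cos(th),101.5])
    return {k:rz(a)@v+[x,y,0] for k,v in o.items()}
def res(p):
    o=model(p);return np.concatenate([(proj(o[k],n)-uv).ravel() for n,D in(("top",T),("scene",S)) for k,uv in D.items() if k in o])
f=least_squares(res,[550,0,0,-80,0,.1],loss="soft_l1");print(f.x.round(3));print(res(f.x).reshape(-1,2).round(1).tolist())
o=model(f.x)
for k in("tab","post","bTR"):print(k,o[k].round(1))
A=rz(f.x[2]);b=np.array([*f.x[:2],0])
for n in("top","scene"):print(n,proj(np.array([(-80,156,90),(80,156,90)])@A.T+b,n).round(1).tolist())
print("push",A@[0+f.x[4],f.x[3]-120,78]+b,"trailing end in place",A@[0,-120,70]+b)
E
python3 fit.py
```

```text
bTR [ 511.5 -146.6   76.5]
bLR [458.5  85.9  75.9]
tLF [650.   95.2 117.6]
tTF [695.1 -95.4 118.1]
tTR [ 566.5 -125.5  121.9]
tLR [522.1  64.3 118.4]
post [435.1  80.2  80.3]
tab [453.   37.6 101.9]
[ 5.63176e+02  7.95450e+01  2.30000e-01 -8.96730e+01 -2.71200e+00
  1.90080e+01]
[[1.3, -0.4], [0.7, 0.3], [-0.4, -0.6], [0.1, 0.0], [0.4, 0.3], [0.7, -1.2], [-0.0, -0.9], [-0.0, -0.4], [-0.1, -0.1], [0.1, 0.3], [-1.7, 0.1], [-0.2, -0.7], [0.1, -0.2], [-0.8, 0.7], [-0.8, -1.0], [0.0, 0.4], [-0.2, 0.0]]
tab [453.   37.9 101.5]
post [435.6  80.5  78.5]
bTR [ 511. -148.   78.]
top [[218.8, 261.3], [202.0, 189.5]]
scene [[180.5, 210.5], [228.1, 162.8]]
push [ 608.32996109 -125.22600761   78.        ] trailing end in place [590.52982655 -37.29581206  70.        ]
```

```bash
cat > to.py <<'E'
# usage: to.py sx sy z tool_x_angle_in_stand(deg)  -> tool-frame delta from measured pose
import sys;from geo import *
X,Y,a=563.18,79.55,.230
def pose():
    s=env.get_state();return s,np.array(s["tool_pos"]),R.from_quat(s["tool_rot"])
if __name__=="__main__":
    s,p,q=pose();ps=rz(a).T@(p-[X,Y,0]);fs=rz(a).T@s["wrist_force"];print("t",round(s["t"],2),"stand",ps.round(1),"F",fs.round(1),"J",np.round(s["joint_pos"],2))
    v=list(map(float,sys.argv[1:]))
    for i in range(0,len(v),4):
        sx,sy,z,th=v[i:i+4];t=rz(a)@[sx,sy,z]+[X,Y,0];yw=a+np.radians(th)
        Q=R.from_matrix(np.array([[np.cos(yw),np.sin(yw),0],[np.sin(yw),-np.cos(yw),0],[0,0,-1]]).T)
        print(t.round(0),"d",q.inv().apply(t-p).round(1),"rot",np.degrees((q.inv()*Q).as_rotvec()).round(1))
E
python3 to.py 0 -255 200 90 0 -255 74 90
```

```text
t 0.1 stand [-196.5  523.   230.2] F [-0.2  0.2 -0.7] J [ 1.08  0.09  1.23  0.    1.82 -0.06]
[ 621. -169.  200.] d [-634.6 -491.    31. ] rot [-0.1  0.  51.9]
[ 621. -169.   74.] d [-634.6 -490.8  157. ] rot [-0.1  0.  51.9]
```

Emit:
jog_arm --rows '[{"tx": -635, "ty": -491, "tz": 31, "az": 52, "grip": 0}, {"tx": -635, "ty": -491, "tz": 31, "az": 52, "grip": 0}, {"tx": -635, "ty": -491, "tz": 31, "az": 52, "grip": 0}, {"tx": -635, "ty": -491, "tz": 31, "az": 52, "grip": 0}, {"tx": -635, "ty": -491, "tz": 31, "az": 52, "grip": 0}, {"tx": -635, "ty": -491, "tz": 31, "az": 52, "grip": 0}, {"tx": -635, "ty": -491, "tz": 31, "az": 52, "grip": 0}, {"tx": -635, "ty": -491, "tz": 31, "az": 52, "grip": 0}, {"tx": -635, "ty": -491, "tz": 31, "az": 52, "grip": 0}, {"tx": -635, "ty": -491, "tz": 31, "az": 52, "grip": 0}, {"tx": -635, "ty": -491, "tz": 31, "az": 52, "grip": 0}, {"tx": -635, "ty": -491, "tz": 31, "az": 52, "grip": 0}]'

```text
validation failed for argument at $.ro...
```

```bash
python3 to.py 0 -255 200 90
```

```text
t 0.1 stand [-196.5  523.   230.2] F [-0.2  0.2 -0.7] J [ 1.08  0.09  1.23  0.    1.82 -0.06]
[ 621. -169.  200.] d [-634.6 -491.    31. ] rot [-0.1  0.  51.9]
```

Emit:
jog_arm --rows '[{"tx": -635, "ty": -491, "tz": 31, "ax": 0, "ay": 0, "az": 52, "grip": 0}, {"tx": -635, "ty": -491, "tz": 31, "ax": 0, "ay": 0, "az": 52, "grip": 0}, {"tx": -635, "ty": -491, "tz": 31, "ax": 0, "ay": 0, "az": 52, "grip": 0}, {"tx": -635, "ty": -491, "tz": 31, "ax": 0, "ay": 0, "az": 52, "grip": 0}, {"tx": -635, "ty": -491, "tz": 31, "ax": 0, "ay": 0, "az": 52, "grip": 0}, {"tx": -635, "ty": -491, "tz": 31, "ax": 0, "ay": 0, "az": 52, "grip": 0}, {"tx": -635, "ty": -491, "tz": 31, "ax": 0, "ay": 0, "az": 52, "grip": 0}, {"tx": -635, "ty": -491, "tz": 31, "ax": 0, "ay": 0, "az": 52, "grip": 0}, {"tx": -635, "ty": -491, "tz": 31, "ax": 0, "ay": 0, "az": 52, "grip": 0}, {"tx": -635, "ty": -491, "tz": 31, "ax": 0, "ay": 0, "az": 52, "grip": 0}, {"tx": -635, "ty": -491, "tz": 31, "ax": 0, "ay": 0, "az": 52, "grip": 0}, {"tx": -635, "ty": -491, "tz": 31, "ax": 0, "ay": 0, "az": 52, "grip": 0}]'

```text
t: 1.1
tool_pos: [482.8, 98.5, 211.6]
tool_rot: [0.622, 0.783, -0.0, -0.0]
wrist_force: [0.4, 0.7, -0.6]
gripper_width: 0.4
gripper_force: 0.0
```

```bash
python3 to.py 0 -255 200 90
```

```text
t 1.1 stand [-73.9  36.7 211.6] F [ 0.5  0.6 -0.6] J [ 0.13 -0.2   1.55  0.    1.8  -0.1 ]
[ 621. -169.  200.] d [-291.6   74.4   11.6] rot [-0.  -0.  -0.1]
```

Emit:
jog_arm --rows '[{"tx": -292, "ty": 74, "tz": 11, "ax": 0, "ay": 0, "az": 0, "grip": 0}, {"tx": -292, "ty": 74, "tz": 11, "ax": 0, "ay": 0, "az": 0, "grip": 0}, {"tx": -292, "ty": 74, "tz": 11, "ax": 0, "ay": 0, "az": 0, "grip": 0}, {"tx": -292, "ty": 74, "tz": 11, "ax": 0, "ay": 0, "az": 0, "grip": 0}, {"tx": -292, "ty": 74, "tz": 11, "ax": 0, "ay": 0, "az": 0, "grip": 0}, {"tx": -292, "ty": 74, "tz": 11, "ax": 0, "ay": 0, "az": 0, "grip": 0}, {"tx": -292, "ty": 74, "tz": 11, "ax": 0, "ay": 0, "az": 0, "grip": 0}, {"tx": -292, "ty": 74, "tz": 11, "ax": 0, "ay": 0, "az": 0, "grip": 0}, {"tx": -292, "ty": 74, "tz": 11, "ax": 0, "ay": 0, "az": 0, "grip": 0}, {"tx": -292, "ty": 74, "tz": 11, "ax": 0, "ay": 0, "az": 0, "grip": 0}]'

```text
t: 1.93
tool_pos: [620.4, -167.2, 199.9]
tool_rot: [0.622, 0.783, -0.0, -0.001]
wrist_force: [0.3, -0.2, -0.5]
gripper_width: -0.1
gripper_force: 0.0
```

```bash
python3 to.py 0 -255 74 90
python3 - <<'E'
from workcell import cams;import cv2
cv2.imwrite("pics/w1.png",cams.camera("wrist")[:,:,::-1])
E
```

```text
t 1.93 stand [  -0.6 -253.3  199.9] F [ 0.2 -0.3 -0.5] J [-0.32  0.2   1.16  0.    1.78 -0.54]
[ 621. -169.   74.] d [ -1.9   0.8 125.9] rot [-0.1 -0.1 -0.1]
```

View pics/w1.png

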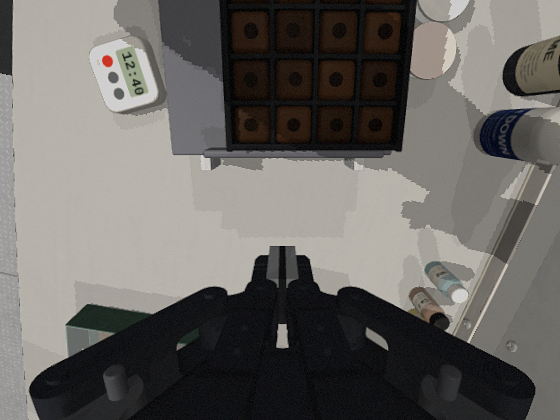

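The wrist view shows the trailing edge square to the tool at row 154, with the closed fingers at (282,255) behind its middle. I'll descend.

Emit:
jog_arm --rows '[{"tx": -2, "ty": 1, "tz": 126, "ax": 0, "ay": 0, "az": 0, "grip": 0}, {"tx": -2, "ty": 1, "tz": 126, "ax": 0, "ay": 0, "az": 0, "grip": 0}, {"tx": -2, "ty": 1, "tz": 126, "ax": 0, "ay": 0, "az": 0, "grip": 0}, {"tx": -2, "ty": 1, "tz": 126, "ax": 0, "ay": 0, "az": 0, "grip": 0}, {"tx": 5, "ty": 1, "tz": 126, "ax": 0, "ay": 0, "az": 0, "grip": 0}, {"tx": 10, "ty": 1, "tz": 126, "ax": 0, "ay": 0, "az": 0, "grip": 0}]'

```text
t: 2.48
tool_pos: [620.2, -155.8, 78.3]
tool_rot: [0.622, 0.783, 0.001, 0.001]
wrist_force: [-0.1, -0.1, 0.9]
gripper_width: -0.2
gripper_force: 0.0
```

```bash
python3 to.py 0 -222 74 90
```

```text
t 2.48 stand [   1.9 -242.2   78.3] F [-0.1 -0.1  0.9] J [-0.3   0.22  1.36  0.    1.56 -0.53]
[ 614. -137.   74.] d [20.2 -1.9  4.2] rot [ 0.2  0.1 -0. ]
```

Emit:
jog_arm --rows '[{"tx": 3, "ty": -1, "tz": 2, "ax": 0, "ay": 0, "az": 0, "grip": 0}, {"tx": 6, "ty": -1, "tz": 2, "ax": 0, "ay": 0, "az": 0, "grip": 0}, {"tx": 9, "ty": -1, "tz": 2, "ax": 0, "ay": 0, "az": 0, "grip": 0}, {"tx": 12, "ty": -1, "tz": 2, "ax": 0, "ay": 0, "az": 0, "grip": 0}, {"tx": 14, "ty": -1, "tz": 2, "ax": 0, "ay": 0, "az": 0, "grip": 0}, {"tx": 16, "ty": -1, "tz": 2, "ax": 0, "ay": 0, "az": 0, "grip": 0}, {"tx": 18, "ty": -1, "tz": 2, "ax": 0, "ay": 0, "az": 0, "grip": 0}, {"tx": 20, "ty": -1, "tz": 2, "ax": 0, "ay": 0, "az": 0, "grip": 0}, {"tx": 22, "ty": -1, "tz": 2, "ax": 0, "ay": 0, "az": 0, "grip": 0}, {"tx": 24, "ty": -1, "tz": 2, "ax": 0, "ay": 0, "az": 0, "grip": 0}, {"tx": 26, "ty": -1, "tz": 2, "ax": 0, "ay": 0, "az": 0, "grip": 0}, {"tx": 28, "ty": -1, "tz": 2, "ax": 0, "ay": 0, "az": 0, "grip": 0}]'

```text
t: 3.48
tool_pos: [612.0, -130.7, 72.9]
tool_rot: [0.622, 0.783, -0.0, 0.0]
wrist_force: [0.3, -2.7, -1.3]
gripper_width: 0.0
gripper_force: 1.5
```

```bash
python3 to.py 0 -150 74 90
```

```text
t 3.48 stand [  -0.3 -215.8   72.9] F [-0.3 -2.7 -1.3] J [-0.26  0.19  1.41 -0.    1.55 -0.49]
[597. -66.  74.] d [65.8  0.2 -1.2] rot [-0.   0.1 -0.1]
```

Emit:
jog_arm --rows '[{"tx": 4, "ty": 0, "tz": -1, "ax": 0, "ay": 0, "az": 0, "grip": 0}, {"tx": 9, "ty": 0, "tz": -1, "ax": 0, "ay": 0, "az": 0, "grip": 0}, {"tx": 14, "ty": 0, "tz": -1, "ax": 0, "ay": 0, "az": 0, "grip": 0}, {"tx": 19, "ty": 0, "tz": -1, "ax": 0, "ay": 0, "az": 0, "grip": 0}, {"tx": 24, "ty": 0, "tz": -1, "ax": 0, "ay": 0, "az": 0, "grip": 0}, {"tx": 29, "ty": 0, "tz": -1, "ax": 0, "ay": 0, "az": 0, "grip": 0}, {"tx": 34, "ty": 0, "tz": -1, "ax": 0, "ay": 0, "az": 0, "grip": 0}, {"tx": 39, "ty": 0, "tz": -1, "ax": 0, "ay": 0, "az": 0, "grip": 0}, {"tx": 44, "ty": 0, "tz": -1, "ax": 0, "ay": 0, "az": 0, "grip": 0}, {"tx": 49, "ty": 0, "tz": -1, "ax": 0, "ay": 0, "az": 0, "grip": 0}, {"tx": 54, "ty": 0, "tz": -1, "ax": 0, "ay": 0, "az": 0, "grip": 0}, {"tx": 57, "ty": 0, "tz": -1, "ax": 0, "ay": 0, "az": 0, "grip": 0}]'

```text
t: 4.48
tool_pos: [599.0, -73.9, 74.0]
tool_rot: [0.622, 0.783, 0.0, -0.0]
wrist_force: [0.4, -2.2, -1.5]
gripper_width: -0.1
gripper_force: 1.1
```

```bash
python3 to.py 0 -131 74 90
```

```text
t 4.48 stand [-1.000e-01 -1.576e+02  7.400e+01] F [-0.1 -2.3 -1.5] J [-0.18  0.13  1.47  0.    1.54 -0.41]
[593. -48.  74.] d [26.6  0.1 -0. ] rot [-0.  -0.  -0.1]
```

Now slow, to within a few mm of the notch.

Emit:
jog_arm --rows '[{"tx": 2, "ty": 0, "tz": 0, "ax": 0, "ay": 0, "az": 0, "grip": 0}, {"tx": 4, "ty": 0, "tz": 0, "ax": 0, "ay": 0, "az": 0, "grip": 0}, {"tx": 6, "ty": 0, "tz": 0, "ax": 0, "ay": 0, "az": 0, "grip": 0}, {"tx": 8, "ty": 0, "tz": 0, "ax": 0, "ay": 0, "az": 0, "grip": 0}, {"tx": 10, "ty": 0, "tz": 0, "ax": 0, "ay": 0, "az": 0, "grip": 0}, {"tx": 12, "ty": 0, "tz": 0, "ax": 0, "ay": 0, "az": 0, "grip": 0}, {"tx": 14, "ty": 0, "tz": 0, "ax": 0, "ay": 0, "az": 0, "grip": 0}, {"tx": 16, "ty": 0, "tz": 0, "ax": 0, "ay": 0, "az": 0, "grip": 0}, {"tx": 17.5, "ty": 0, "tz": 0, "ax": 0, "ay": 0, "az": 0, "grip": 0}, {"tx": 19, "ty": 0, "tz": 0, "ax": 0, "ay": 0, "az": 0, "grip": 0}]'

```text
t: 5.32
tool_pos: [594.9, -55.9, 74.0]
tool_rot: [0.622, 0.783, 0.0, 0.0]
wrist_force: [0.1, -2.4, -1.7]
gripper_width: -0.0
gripper_force: 1.3
```

Emit:
jog_arm --rows '[{"tx": 1, "ty": 0, "tz": 0, "ax": 0, "ay": 0, "az": 0, "grip": 0}, {"tx": 2, "ty": 0, "tz": 0, "ax": 0, "ay": 0, "az": 0, "grip": 0}, {"tx": 3, "ty": 0, "tz": 0, "ax": 0, "ay": 0, "az": 0, "grip": 0}, {"tx": 4, "ty": 0, "tz": 0, "ax": 0, "ay": 0, "az": 0, "grip": 0}]'

```text
t: 5.65
tool_pos: [593.9, -52.2, 74.0]
tool_rot: [0.622, 0.783, -0.0, 0.0]
wrist_force: [0.4, -1.2, -1.5]
gripper_width: -0.2
gripper_force: 1.0
```

```bash
python3 to.py 0 -131 74 90
```

```text
t 5.65 stand [-1.000e-01 -1.353e+02  7.400e+01] F [ 0.1 -1.3 -1.5] J [-0.14  0.11  1.49 -0.    1.54 -0.37]
[593. -48.  74.] d [4.3 0.1 0. ] rot [-0.   0.  -0.1]
```

Emit:
jog_arm --rows '[{"tx": 1, "ty": 0, "tz": 0, "ax": 0, "ay": 0, "az": 0, "grip": 0}, {"tx": 2, "ty": 0, "tz": 0, "ax": 0, "ay": 0, "az": 0, "grip": 0}, {"tx": 3, "ty": 0, "tz": 0, "ax": 0, "ay": 0, "az": 0, "grip": 0}]'

```text
t: 5.9
tool_pos: [593.4, -49.4, 74.2]
tool_rot: [0.622, 0.783, 0.0, 0.0]
wrist_force: [0.9, -3.7, -0.6]
gripper_width: 0.4
gripper_force: 1.6
```

Emit:
jog_arm --rows '[{"tx": 1, "ty": 0, "tz": 0, "ax": 0, "ay": 0, "az": 0, "grip": 0}, {"tx": 2, "ty": 0, "tz": 0, "ax": 0, "ay": 0, "az": 0, "grip": 0}, {"tx": 3, "ty": 0, "tz": 0, "ax": 0, "ay": 0, "az": 0, "grip": 0}]'

```text
t: 6.15
tool_pos: [592.7, -46.4, 74.2]
tool_rot: [0.622, 0.783, 0.0, 0.0]
wrist_force: [0.8, -3.2, -0.1]
gripper_width: -0.2
gripper_force: 1.8
```

```bash
python3 to.py 0 -131 74 90
```

```text
t 6.15 stand [   0.  -129.4   74.2] F [ 0.1 -3.3 -0.1] J [-0.14  0.1   1.5  -0.    1.54 -0.36]
[593. -48.  74.] d [-1.6 -0.   0.2] rot [ 0.   0.  -0.1]
```

Emit:
jog_arm --rows '[{"tx": 1, "ty": 0, "tz": 0, "ax": 0, "ay": 0, "az": 0, "grip": 0}, {"tx": 2, "ty": 0, "tz": 0, "ax": 0, "ay": 0, "az": 0, "grip": 0}]'

```text
t: 6.32
tool_pos: [592.6, -45.7, 74.2]
tool_rot: [0.622, 0.783, -0.001, 0.001]
wrist_force: [3.0, -9.5, -2.5]
gripper_width: -0.0
gripper_force: 5.2
```

```bash
python3 to.py
python3 - <<'E'
from workcell import cams;import cv2
for n,(x,y,w,h) in dict(scene=(155,160,240,180),top=(195,120,198,150)).items():
    im=cams.camera(n)[y:y+h,x:x+w,::-1];im=(255*(im/255.)**.6).astype('uint8');cv2.imwrite(f"pics/{n}2.png",cv2.resize(im,None,fx=3 if n=="scene" else 4,fy=3 if n=="scene" else 4,interpolation=cv2.INTER_CUBIC))
E
```

```text
t 6.32 stand [ 1.000e-01 -1.287e+02  7.420e+01] F [ 0.8 -9.9 -2.5] J [-0.13  0.1   1.5  -0.    1.54 -0.36]
```

View pics/scene2.png

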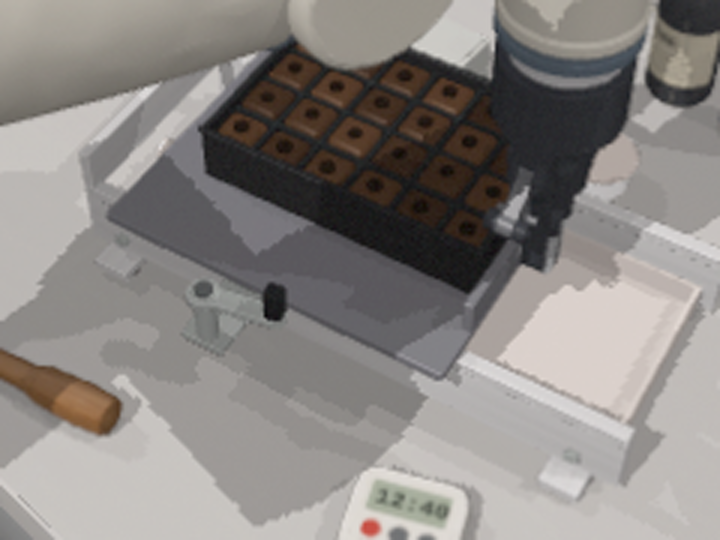

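The scene shows the carrier at its place, with its near corners at scene px (191,232) and (302.7,285.7). The wall stopped the push at about 10 N. I'll check the height, then back off.

```bash
python3 - <<'E'
from geo import *
from to import *
for z in(52,60):
  for s in(0,3):
    P=np.array([(-102,120+s,z+18),(-102,-120+s,z+18)])@rz(a).T+[X,Y,0];print(z,s,proj(P,"scene").round(1).tolist())
E
python3 to.py 0 -145 74 90 0 -165 185 90
```

```text
52 0 [[190.0, 232.3], [303.4, 286.3]]
52 3 [[188.7, 231.7], [301.8, 285.5]]
60 0 [[189.5, 229.5], [303.6, 283.5]]
60 3 [[188.2, 228.8], [302.0, 282.8]]
t 6.42 stand [ 1.000e-01 -1.287e+02  7.420e+01] F [-0.2 -7.7 -1.4] J [-0.13  0.1   1.5  -0.    1.54 -0.36]
[596. -62.  74.] d [-16.3  -0.    0.3] rot [ 0.   0.2 -0.1]
[601. -81. 185.] d [-3.660e+01  1.000e-01 -1.107e+02] rot [ 0.   0.2 -0.1]
```

Emit:
jog_arm --rows '[{"tx": -6, "ty": 0, "tz": 0, "ax": 0, "ay": 0, "az": 0, "grip": 0}, {"tx": -16, "ty": 0, "tz": 0, "ax": 0, "ay": 0, "az": 0, "grip": 0}, {"tx": -30, "ty": 0, "tz": 0, "ax": 0, "ay": 0, "az": 0, "grip": 0}, {"tx": -30, "ty": 0, "tz": -30, "ax": 0, "ay": 0, "az": 0, "grip": 0}, {"tx": -30, "ty": 0, "tz": -70, "ax": 0, "ay": 0, "az": 0, "grip": 0}, {"tx": -30, "ty": 0, "tz": -110, "ax": 0, "ay": 0, "az": 0, "grip": 0}, {"tx": -30, "ty": 0, "tz": -110, "ax": 0, "ay": 0, "az": 0, "grip": 0}]'

```text
t: 7.0
tool_pos: [602.0, -75.0, 194.5]
tool_rot: [0.622, 0.783, 0.004, 0.006]
wrist_force: [1.3, 0.4, 1.4]
gripper_width: 0.1
gripper_force: 0.0
```

```bash
python3 - <<'E'
import numpy as np
th=.158;c=np.array([-124,30]);t=c+46*np.array([np.sin(th),-np.cos(th)]);n=np.array([np.cos(th),np.sin(th)])
print(t,t-n*(6+11+20))
E
python3 to.py -153 -21 180 9 -153 -21 87 9
```

```text
[-116.762202    -15.42702148] [-153.30132797  -21.24872856]
t 7.0 stand [   2.5 -159.4  194.5] F [1.3 0.1 1.4] J [-0.18  0.09  1.3   0.    1.74 -0.41]
[419.  24. 180.] d [ 138.1 -156.    11.7] rot [ 0.8 -0.3 80.9]
[419.  24.  87.] d [ 138.6 -157.2  104.7] rot [ 0.8 -0.3 80.9]
```

Both corners match z = 52, so the carrier is seated. Next is the outer side of the tab.

Emit:
jog_arm --rows '[{"tx": 138, "ty": -156, "tz": 13, "ax": 0, "ay": 0, "az": 81, "grip": 0}, {"tx": 138, "ty": -156, "tz": 13, "ax": 0, "ay": 0, "az": 81, "grip": 0}, {"tx": 138, "ty": -156, "tz": 13, "ax": 0, "ay": 0, "az": 81, "grip": 0}, {"tx": 138, "ty": -156, "tz": 13, "ax": 0, "ay": 0, "az": 81, "grip": 0}, {"tx": 138, "ty": -156, "tz": 13, "ax": 0, "ay": 0, "az": 81, "grip": 0}, {"tx": 138, "ty": -156, "tz": 13, "ax": 0, "ay": 0, "az": 81, "grip": 0}, {"tx": 138, "ty": -156, "tz": 13, "ax": 0, "ay": 0, "az": 81, "grip": 0}, {"tx": 138, "ty": -156, "tz": 13, "ax": 0, "ay": 0, "az": 81, "grip": 0}, {"tx": 138, "ty": -156, "tz": 13, "ax": 0, "ay": 0, "az": 81, "grip": 0}, {"tx": 138, "ty": -156, "tz": 13, "ax": 0, "ay": 0, "az": 81, "grip": 0}, {"tx": 138, "ty": -156, "tz": 13, "ax": 0, "ay": 0, "az": 81, "grip": 0}, {"tx": 138, "ty": -156, "tz": 13, "ax": 0, "ay": 0, "az": 81, "grip": 0}]'

```text
t: 8.0
tool_pos: [416.0, 25.1, 171.1]
tool_rot: [0.982, 0.188, 0.0, -0.0]
wrist_force: [0.7, -0.4, 0.1]
gripper_width: -0.3
gripper_force: 0.0
```

Emit:
jog_arm --rows '[{"tx": 0, "ty": 0, "tz": 0, "ax": 0, "ay": 0, "az": 0, "grip": 0}, {"tx": 0, "ty": 0, "tz": 0, "ax": 0, "ay": 0, "az": 0, "grip": 0}]'

```text
t: 8.17
tool_pos: [415.9, 25.1, 171.0]
tool_rot: [0.981, 0.192, 0.0, -0.0]
wrist_force: [0.3, 0.0, 0.2]
gripper_width: 0.4
gripper_force: 0.0
```

```bash
python3 to.py -153 -21 87 9
python3 - <<'E'
from workcell import cams;import cv2
cv2.imwrite("pics/w3.png",cams.camera("wrist")[:,:,::-1])
E
```

```text
t 8.17 stand [-155.8  -19.4  171. ] F [ 0.3 -0.   0.2] J [-0.02 -0.42  1.79  0.    1.77  1.16]
[419.  24.  87.] d [ 2.5  2.  84. ] rot [-0. -0. -0.]
```

View pics/w3.png

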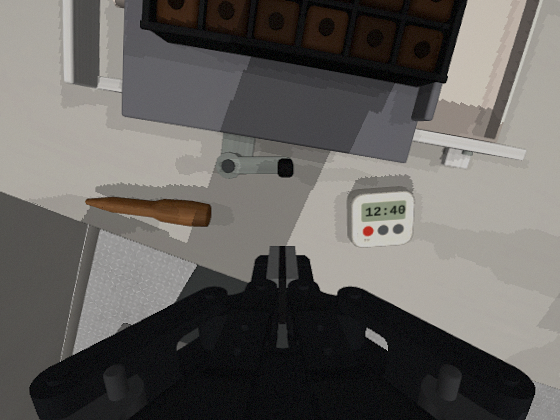

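The tab at (286,168) is straight ahead of the fingers at (282,255), and the bar is square to the tool. I'll descend beside it.

Emit:
jog_arm --rows '[{"tx": 0, "ty": 2, "tz": 40, "ax": 0, "ay": 0, "az": 0, "grip": 0}, {"tx": 0, "ty": 2, "tz": 80, "ax": 0, "ay": 0, "az": 0, "grip": 0}, {"tx": 2, "ty": 2, "tz": 84, "ax": 0, "ay": 0, "az": 0, "grip": 0}, {"tx": 2, "ty": 2, "tz": 84, "ax": 0, "ay": 0, "az": 0, "grip": 0}, {"tx": 2, "ty": 2, "tz": 84, "ax": 0, "ay": 0, "az": 0, "grip": 0}]'

```text
t: 8.63
tool_pos: [419.1, 24.3, 88.8]
tool_rot: [0.981, 0.192, 0.001, 0.0]
wrist_force: [0.7, 0.7, -0.2]
gripper_width: 0.2
gripper_force: 0.0
```

```bash
cat > arc.py <<'E'
# rows for arc poses: push face along tangent at catch angles th (deg); extra advance e mm
import sys;from to import *
e=float(sys.argv[1]);A=[]
for d in map(float,sys.argv[2:]):
    t=np.radians(d);p=np.array([-124,30])+46*np.array([np.sin(t),-np.cos(t)])-np.array([np.cos(t),np.sin(t)])*(17-e)
    A+=[p[0],p[1],87,d]
import subprocess;print(subprocess.run(["python3","to.py"]+[str(x) for x in A],capture_output=True,text=True).stdout)
E
python3 arc.py -5 9; python3 arc.py 0 9 14 19 24 29 34 39 44 49 54
```

```text
t 8.63 stand [-152.9  -20.9   88.8] F [ 0.8  0.5 -0.2] J [-0.02 -0.4   1.92  0.    1.62  1.16]
[433.  30.  87.] d [14.5  0.2  1.8] rot [ 0.  -0.1 -0.1]

t 8.63 stand [-152.9  -20.9   88.8] F [ 0.8  0.5 -0.2] J [-0.02 -0.4   1.92  0.    1.62  1.16]
[437.  31.  87.] d [19.5  0.2  1.8] rot [ 0.  -0.1 -0.1]
[441.  32.  87.] d [23.6  1.5  1.8] rot [ 0.  -0.1 -5.1]
[446.  33.  87.] d [27.7  2.4  1.8] rot [  0.   -0.1 -10.1]
[450.  34.  87.] d [32.   3.   1.8] rot [  0.   -0.1 -15.1]
[454.  35.  87.] d [36.2  3.2  1.8] rot [  0.   -0.1 -20.1]
[458.  37.  87.] d [40.5  3.   1.9] rot [  0.   -0.1 -25.1]
[462.  39.  87.] d [44.8  2.5  1.9] rot [  0.   -0.1 -30.1]
[465.  41.  87.] d [48.9  1.6  1.9] rot [  0.1  -0.1 -35.1]
[468.  44.  87.] d [53.   0.3  1.9] rot [  0.1  -0.1 -40.1]
[471.  47.  87.] d [57.  -1.3  1.9] rot [  0.1  -0.1 -45.1]
```

Emit:
jog_arm --rows '[{"tx": 8, "ty": 0, "tz": 1, "ax": 0, "ay": 0, "az": 0, "grip": 0}, {"tx": 14, "ty": 0, "tz": 1, "ax": 0, "ay": 0, "az": 0, "grip": 0}, {"tx": 19.5, "ty": 0, "tz": 1, "ax": 0, "ay": 0, "az": 0, "grip": 0}, {"tx": 23.5, "ty": 1.5, "tz": 1, "ax": 0, "ay": 0, "az": -5, "grip": 0}, {"tx": 27.5, "ty": 2.5, "tz": 1, "ax": 0, "ay": 0, "az": -10, "grip": 0}, {"tx": 32, "ty": 3, "tz": 1, "ax": 0, "ay": 0, "az": -15, "grip": 0}, {"tx": 36, "ty": 3, "tz": 1, "ax": 0, "ay": 0, "az": -20, "grip": 0}, {"tx": 40.5, "ty": 3, "tz": 1, "ax": 0, "ay": 0, "az": -25, "grip": 0}, {"tx": 45, "ty": 2.5, "tz": 1, "ax": 0, "ay": 0, "az": -30, "grip": 0}, {"tx": 49, "ty": 1.5, "tz": 1, "ax": 0, "ay": 0, "az": -35, "grip": 0}]'

```text
t: 9.47
tool_pos: [465.5, 41.5, 87.2]
tool_rot: [0.877, 0.48, 0.0, 0.0]
wrist_force: [-0.9, -1.6, 0.6]
gripper_width: -0.2
gripper_force: 0.8
```

```bash
python3 arc.py 0 44 49 54 59 64 69 74 79 84 88
```

```text
t 9.47 stand [-103.8  -14.8   87.2] F [-1.2 -1.4  0.6] J [ 0.02 -0.25  1.81 -0.    1.58  0.59]
[465.  41.  87.] d [-0.4 -0.2  0.2] rot [ 0.1 -0.   0.2]
[468.  44.  87.] d [3.7 1.1 0.2] rot [ 0.1 -0.  -4.8]
[471.  47.  87.] d [7.9 2.  0.2] rot [ 0.1 -0.  -9.8]
[474.  50.  87.] d [12.1  2.6  0.2] rot [  0.1  -0.  -14.8]
[477.  54.  87.] d [16.4  2.8  0.2] rot [  0.1   0.  -19.8]
[479.  57.  87.] d [20.6  2.7  0.2] rot [  0.1   0.  -24.8]
[481.  61.  87.] d [24.9  2.2  0.2] rot [  0.1   0.  -29.8]
[482.  65.  87.] d [29.1  1.3  0.2] rot [  0.1   0.  -34.8]
[483.  69.  87.] d [33.2  0.   0.2] rot [  0.1   0.  -39.8]
[484.  73.  87.] d [36.3 -1.2  0.2] rot [  0.1   0.  -43.8]
```

Contact force is about 1.9 N, as expected for the catch turning.

Emit:
jog_arm --rows '[{"tx": 4, "ty": 1, "tz": 0, "ax": 0, "ay": 0, "az": -5, "grip": 0}, {"tx": 8, "ty": 2, "tz": 0, "ax": 0, "ay": 0, "az": -10, "grip": 0}, {"tx": 12, "ty": 2.5, "tz": 0, "ax": 0, "ay": 0, "az": -15, "grip": 0}, {"tx": 16.5, "ty": 3, "tz": 0, "ax": 0, "ay": 0, "az": -20, "grip": 0}, {"tx": 20.5, "ty": 2.5, "tz": 0, "ax": 0, "ay": 0, "az": -25, "grip": 0}, {"tx": 25, "ty": 2, "tz": 0, "ax": 0, "ay": 0, "az": -30, "grip": 0}, {"tx": 29, "ty": 1.5, "tz": 0, "ax": 0, "ay": 0, "az": -35, "grip": 0}, {"tx": 33, "ty": 0, "tz": 0, "ax": 0, "ay": 0, "az": -40, "grip": 0}]'

```text
t: 10.13
tool_pos: [483.6, 69.2, 87.1]
tool_rot: [0.66, 0.751, 0.0, 0.001]
wrist_force: [0.7, -2.3, -1.4]
gripper_width: -0.2
gripper_force: 0.7
```

```bash
python3 arc.py 0 84 88 90;python3 arc.py 4 90
```

```text
t 10.13 stand [-79.9   8.1  87.1] F [ 0.1 -2.4 -1.4] J [ 0.07 -0.19  1.76 -0.    1.57 -0.06]
[483.  69.  87.] d [ 0.2 -0.2  0.1] rot [0.1 0.  0.2]
[484.  73.  87.] d [3.4 0.9 0.1] rot [ 0.1  0.1 -3.8]
[484.  74.  87.] d [5.1 1.3 0.1] rot [ 0.1  0.1 -5.8]

t 10.13 stand [-79.9   8.1  87.1] F [ 0.1 -2.4 -1.4] J [ 0.07 -0.19  1.76 -0.    1.57 -0.06]
[483.  78.  87.] d [9.1 0.9 0.1] rot [ 0.1  0.1 -5.8]
```

Emit:
jog_arm --rows '[{"tx": 3.5, "ty": 1, "tz": 0, "ax": 0, "ay": 0, "az": -4, "grip": 0}, {"tx": 5, "ty": 1.3, "tz": 0, "ax": 0, "ay": 0, "az": -6, "grip": 0}, {"tx": 6, "ty": 1.2, "tz": 0, "ax": 0, "ay": 0, "az": -6, "grip": 0}]'

```text
t: 10.38
tool_pos: [484.4, 74.4, 87.2]
tool_rot: [0.621, 0.783, -0.0, 0.002]
wrist_force: [3.0, -6.7, 0.2]
gripper_width: 0.2
gripper_force: 4.0
```

Emit:
jog_arm --rows '[{"tx": 0.7, "ty": 0, "tz": 0, "ax": 0, "ay": 0, "az": 0, "grip": 0}, {"tx": 1.4, "ty": 0, "tz": 0, "ax": 0, "ay": 0, "az": 0, "grip": 0}]'

```text
t: 10.55
tool_pos: [484.3, 74.5, 87.2]
tool_rot: [0.623, 0.782, -0.001, 0.003]
wrist_force: [5.3, -10.0, -1.1]
gripper_width: -0.0
gripper_force: 5.7
```

```bash
python3 arc.py 0 90
```

```text
t 10.55 stand [-77.9  13.1  87.2] F [  2.8 -10.9  -1.1] J [ 0.09 -0.19  1.76 -0.01  1.57 -0.14]
[484.  74.  87.] d [-0.1 -0.1  0.2] rot [ 0.2  0.3 -0.2]
```

The catch is on its stop: force rose to 11 N with no further travel. I'll back straight off, lift clear and check.

Emit:
jog_arm --rows '[{"tx": -6, "ty": 0, "tz": 0, "ax": 0, "ay": 0, "az": 0, "grip": 0}, {"tx": -20, "ty": 0, "tz": 0, "ax": 0, "ay": 0, "az": 0, "grip": 0}, {"tx": -20, "ty": 0, "tz": -30, "ax": 0, "ay": 0, "az": 0, "grip": 0}, {"tx": -20, "ty": 0, "tz": -70, "ax": 0, "ay": 0, "az": 0, "grip": 0}, {"tx": -20, "ty": 0, "tz": -110, "ax": 0, "ay": 0, "az": 0, "grip": 0}, {"tx": -60, "ty": 0, "tz": -120, "ax": 0, "ay": 0, "az": 0, "grip": 0}, {"tx": -100, "ty": 0, "tz": -120, "ax": 0, "ay": 0, "az": 0, "grip": 0}, {"tx": -130, "ty": 0, "tz": -120, "ax": 0, "ay": 0, "az": 0, "grip": 0}, {"tx": -130, "ty": 0, "tz": -120, "ax": 0, "ay": 0, "az": 0, "grip": 0}, {"tx": -130, "ty": 0, "tz": -120, "ax": 0, "ay": 0, "az": 0, "grip": 0}]'

```text
t: 11.38
tool_pos: [512.2, -51.1, 206.2]
tool_rot: [0.623, 0.782, 0.0, -0.0]
wrist_force: [-0.1, 0.6, 0.6]
gripper_width: -0.2
gripper_force: 0.0
```

```bash
python3 to.py
python3 - <<'E'
from workcell import cams;import cv2
cv2.imwrite("pics/w4.png",cams.camera("wrist")[:,:,::-1])
im=cams.camera("scene")[160:340,155:395,::-1];im=(255*(im/255.)**.6).astype('uint8');cv2.imwrite("pics/s4.png",cv2.resize(im,None,fx=3,fy=3,interpolation=cv2.INTER_CUBIC))
E
```

```text
t 11.38 stand [ -79.4 -115.6  206.2] F [0.1 0.5 0.6] J [-0.17 -0.14  1.5   0.    1.78 -0.39]
```

View pics/w4.png

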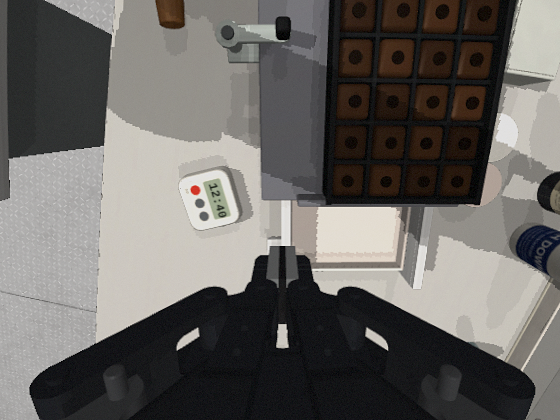

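View pics/s4.png

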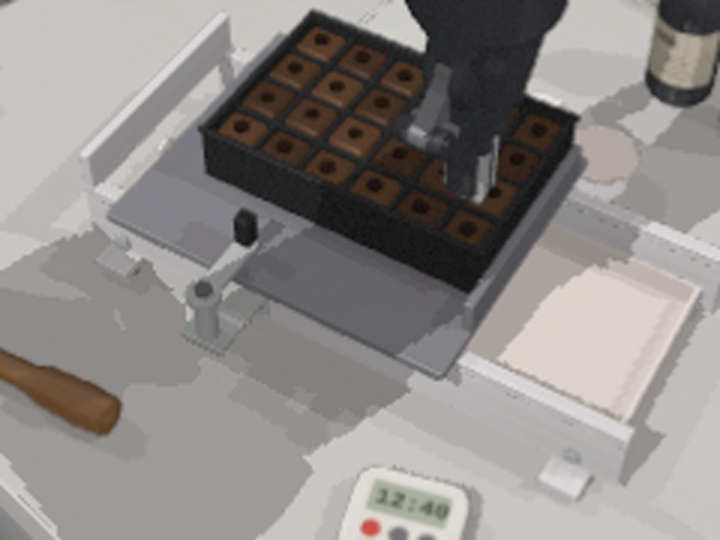

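The bar lies across the carrier's margin (post at wrist px (228,35), tab at (283,27)). The carrier is seated, the bystanders have not moved and the arm is clear.

```bash
python3 -c "
from workcell import ticket;print(ticket.job_done())"
```

```text
the job is handed in; nothing more can be done
None
```

The carrier is seated in its notches, the turn catch is closed against its stop, and the job is handed in after about 11.5 s on the robot's clock; the hand-in call gave no verdict.

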